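Clamp an engraving block in the rack-fed vise

TASK

Lay the engraving block flat on the bed of the vise, one long side towards the fixed fence and centred along it, let go of it, then wind the moving jaw in by the black knob that rides on it until the block is held square and snug against the fence. The block's edges bruise: stop with about 10 N on it, never more than 25 N. Leave the other things on the bench where they are.

Things in the scene. Friction and masses are not known exactly. Their poses are not given: they have to be found in the camera images.
- vise: Small vise for engraving blocks, fixed to the bench: aluminium base 236 x 96 mm. Origin on the bench top under its middle; z up, x the way the jaw closes (from knob to fence), y along the fence. The flat bed is at z = 16 mm and is clear beside the block out to y = +-48 mm.
- fence_face (a point): Middle of the fence's face at bed height; axes as the vise's. The fence is a fixed grey bar, 76 mm along y, faced with hardwood, face at x = +85 mm in the vise's frame, top 19 mm above the bed.
- jaw: The moving jaw: grey saddle, 76 mm wide, 94 mm long, sliding along the vise's x; on its front a hardwood cheek on rubber (gives 1 mm per 9 N) faces the fence. Origin in the middle of the uncompressed cheek's face at bed height, axes as the vise's. Its top is 19 mm above the bed. At the start the block goes in with 8 to 22 mm to spare.
- knob: The black feed knob, upright on the saddle, 57 mm behind the cheek's face; it travels with the jaw. Rack and pinion: 8 mm of jaw travel per radian, clockwise seen from above closes; any number of turns. Drag (about 0.21 N m at the knob, 26 N at the jaw) holds the jaw, and the clamping force, when it is let go. Origin at its foot; x along its bar.
- knob_grip (a point): Grip point on the knob's axis, 64 mm above the bench. The grip is an upright bar 44 mm long (this point's x), 12 mm thick (y), from 18 mm below to 9 mm above this point; under it a round skirt, 43 mm in diameter, whose top is 22 mm below this point; the saddle's top is 29 mm below it.
- block_center (a point): Centre of the engraving block, a plain pale wooden block lying flat on the bench, 56 mm along its y axis, 23 mm high, 44 to 49 mm wide along its x axis (sawn by hand, width not measured), about 70 g. 
- sander: Worn grey sanding block, 37 x 63 x 26 mm; not to be used. Origin under its middle.
- ink: White ink bottle with a black cap, 49 mm diameter, 87 mm high, standing behind the work. Origin under its middle.
- burin: Engraving tool with a dark brown wooden handle, 130 mm long, 19 mm thick, lying on the bench (long axis y). Origin under its middle.
- burin2: Engraving tool with a brown wooden handle, 150 mm long, 19 mm thick, lying on the bench (long axis y). Origin under its middle.
- burnisher: Smoothing iron with a pear-shaped wooden handle, 132 mm long, 29 mm thick, lying on the bench in front of the vise (long axis y). Origin under its middle.
Not all that is in view belongs to the job. Leave any pink look-alike of the part that bears block_center alone.

How it is judged:
On the way, in this order (a step that is already met when the one before it is completed fails the run):
1. the block lies flat on the bed between fence and jaw, let go, not yet clamped (y of block_center in the frame of vise between -0.012 and 0.012 m and z of block_center in the frame of vise between 0.024 and 0.03 m and angle between the y axis of block and the y axis of vise, either way round below 0.35 rad and angle between block's own z axis and vertical below 0.06 rad and contact force between the fingers and block below 0.05 N and contact force between jaw and block below 3 N), for 0.2 s.
2. the jaw holds the block against the fence (contact force between jaw and block above 4 N), for 0.2 s.
At the end, for the whole second after the job is handed in: The block lies flat and square to the fence (0.06 rad), centred along it within 12 mm, long side against it within about 2 mm, at rest; the jaw presses on it with 4 to 20 N and never pressed with over 25 N; the other loose things are within 2 cm of where they were (y of block_center in the frame of vise between -0.012 and 0.012 m and z of block_center in the frame of vise between 0.024 and 0.03 m and angle between the y axis of block and the y axis of vise, either way round below 0.06 rad and angle between block's own z axis and vertical below 0.06 rad and x of block_center in the frame of fence_face above -0.0243 m and contact force between jaw and block between 4 and 20 N and linear speed of block below 0.01 m/s); the robot touches nothing.
It fails at once if the jaw presses on the block with more than 25 N (contact force between jaw and block above 25 N).
It fails at once if the sanding block, the ink bottle, a graver or the smoothing iron is moved by more than 2 cm (distance of any of sander, ink, burin, burin2, burnisher from where it was at the start of the episode above 0.02 m).
It also fails if it takes over 67 s, if anything falls off the work surface, if the arm or the gripper's body presses on something with over 40 N, if the wrist force passes 120 N, or if a joint passes its speed limit or range.

ROBOT

A 7-joint arm with a two-finger parallel gripper is mounted at the origin on a cart in front of the work surface, level with it; the furniture and walls round the work are solid. World frame = base frame: x ahead of the robot, y to its left, z up, the work surface at z = 0. Lengths are in m, angles in rad, forces in N, time in s.
With the tool pointing down it reaches from about 0.4 to 0.85 m from the base axis. Payload 10.4 kg.
Tool frame: the origin (TCP) lies midway between the tips of the shut fingers; the grasp point (between the pads) lies 19 mm behind it; z points along the fingers, y is the line along which they close (so a half turn about z gives the same grasp; the last joint's range is limited). The gripper opens to 87 mm and grips with 3 to 60 N. Pads are 19 mm wide; open, the fingers measure 117 mm over their backs; the gripper's body (75 mm by 190 mm) begins 51 mm behind the grasp point.
Start: joints at [-1.231, 0.332, -0.065, 1.46, 0.022, 1.35, -0.088], TCP at [0.222, 0.584, 0.223] pointing down, gripper open.
Joint ranges: [-2.6, 2.6], [-0.5, 2.12], [-1.47, 1.34], [0.16, 2.42], [-1.27, 4.41], [0.06, 2.06], [-2.6, 2.6]. Speed limits (rad/s): [2.22, 2.22, 2.79, 2.79, 3.14, 3.14, 3.14].

INTERFACE

Orientations are given as a unit quaternion [x, y, z, w].
In Python, from bench import r gives the robot as it stands.
- The arm moves only by the tool arm_command, never from a script. Its argument "moves" is one flat list of numbers, 4 for each row, row after row: the shift along the tool's x, y, z in cm, then the turn about the tool's z in degrees. A call has 1 to 12 rows; each row shifts and turns the commanded pose from where the row before left it, along the tool's axes as they then stand; what a row does not reach is not made up. A row lasts 1/12 s, in which the tool goes at most 41.7 mm and 7.16 degrees, less where a joint would pass 70% of its speed; a pose out of reach is approached as far as the arm can. A call with a gripper value outside its range is refused whole. "fingers" is the opening in per cent of the stroke, from 0 (shut) to 100 (fully open), set as the call begins (left out, the last holds). The fingers move at their own pace and stop on an object; "squeeze" is the grip in N (left out, the last holds). Time passes only in rows, so rows that do not move let the fingers close. It gives the time, the measured TCP pose, the force, the opening and the grip force at its end, in the units of the state.
- r.read_state(): the state, without advancing time (a new reading comes with each control period).
- r.camera(name): name is "scene" or "side" or "wrist"; returns the picture (480x640x3 uint8, red, green, blue); there is no depth.
- r.camera_info(name): a dict with "fx", "fy", "cx", "cy" (pixels), "origin" and "attitude" of the camera in the world. Camera axes: x right, y up, looking along -z (the intrinsics and any distortion apply to the point x, -y, -z); pixel columns grow to the right and rows downward; lengths in m; the calibration is good to about 2 mm. A picture is of the moment at which its call begins: read the wrist's pose just before it. camera_info takes no time and is no camera call; for the wrist camera it gives the pose at the moment of the call.
- r.close_job(): hands the job in; it is judged then, once.
The state is a dict: "time": time; "joint_positions": joint angles; "joint_vel": joint speeds; "joint_torque": joint torques, N m; "ee_pos": TCP position; "eef_rot": TCP orientation; "ft_force": force on the tool from outside, world axes, zero at the start; "torque": the same for the moment, N m; "width": finger opening in m; "grip_force": force on a finger pad.
Only numpy, scipy, OpenCV 4.12 (cv2) and the standard library are available. Lean on these libraries where they do the work, as an engineer would, in place of code of your own. Each camera call takes 0.05 s, during which the arm holds its last target. There are 200 camera calls.

## Working session

There is one attempt and no reset: what is moved stays moved. The work goes in short steps, Python scripts to look and compute and a tool call to move; the robot and the scene stay as the last step left them, time stands still between calls to the robot, and variables do not carry over. Pictures are saved under pics/ and viewed, at most 10 in all, crops included, and the job is handed in when it is done.

Besides the shell and the picture viewer there is one more tool, called in YAML: its name, and indented under it one key for each argument. arm_command: Moves the arm, as the interface text tells. Its arguments: {"type":"object","properties":{"moves":{"type":"array"},"fingers":{"type":"number"},"squeeze":{"type":"number"}},"required":["moves"]}

```bash
mkdir -p pics; ls
python3 - <<'E'
from bench import r
import cv2
for n in("scene","side"):
    cv2.imwrite(f"pics/{n}0.png",r.camera(n)[:,:,::-1]); print(n,r.camera_info(n))
s=r.read_state();print(s)
E
```

```text
pics
scene {'fx': 460.2913801137465, 'fy': 460.2913801137465, 'cx': 315.68940837239586, 'cy': 237.66685198066278, 'origin': array([ 0.00344126, -0.7329759 ,  0.58432372]), 'attitude': array([ 0.41854246, -0.18039216, -0.36772488,  0.81059193])}
side {'fx': 584.6074854431824, 'fy': 584.6074854431824, 'cx': 318.2444308033165, 'cy': 242.18687578082563, 'origin': array([0.26591847, 0.57901817, 0.41164229]), 'attitude': array([-0.08461871,  0.56280092,  0.81181126, -0.13060348])}
{'time': 0.1, 'joint_positions': array([-1.23057835,  0.33278856, -0.0646947 ,  1.46085741,  0.02159949,
        1.34991251, -0.0884882 ]), 'joint_vel': array([-0.00151051, -0.00111612,  0.00152337, -0.00029675,  0.00217032,
       -0.00152494, -0.00045957]), 'joint_torque': array([ 2.95668666e-03, -6.24538422e+01,  2.54497753e-02, -3.90721714e+01,
       -6.14412571e-02,  3.64041841e-02,  4.83670090e-05]), 'ee_pos': array([0.22170077, 0.58398193, 0.22184602]), 'eef_rot': array([ 1.80402846e-01,  9.83592603e-01, -6.29506677e-04, -8.51100402e-05]), 'ft_force': array([ 0.13959547,  0.91086808, -0.24045547]), 'torque': array([ 0.03010549, -0.03172532,  0.00157613]), 'grip_force': 0.0, 'width': 0.08691997435949231}
```

View pics/scene0.png

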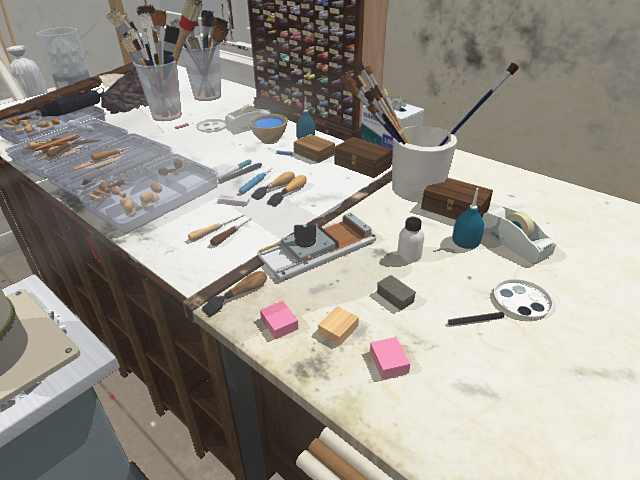

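View pics/side0.png

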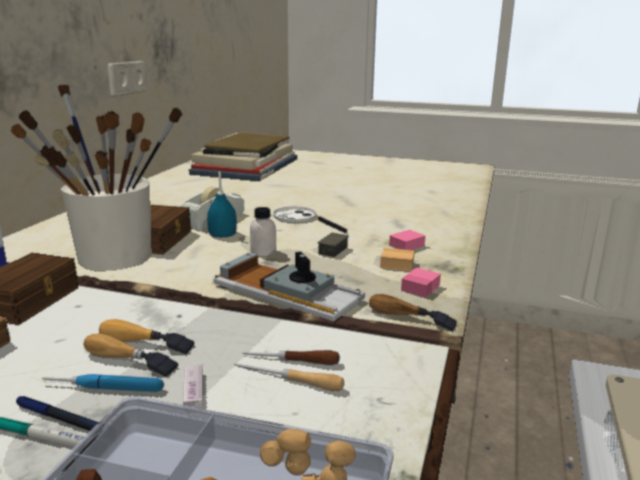

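Scene picture: the pale wooden block is at (338,325). The pink look-alikes are at (279,319) and (389,357), and the sander is at (396,292). Only the wooden one fits the description. The vise is at about (315,245), with the knob at (305,235) and the fence at (358,225). I'll confirm in enlarged crops.

Run:
```python
import cv2
a=cv2.imread("pics/scene0.png")[205:355,245:445]; cv2.imwrite("pics/c1.png",cv2.resize(a,None,fx=4,fy=4,interpolation=cv2.INTER_CUBIC))
a=cv2.imread("pics/side0.png")[225:325,205:445]; cv2.imwrite("pics/c2.png",cv2.resize(a,(792,330),interpolation=cv2.INTER_CUBIC))
```

```text
(no output)
```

View pics/c1.png

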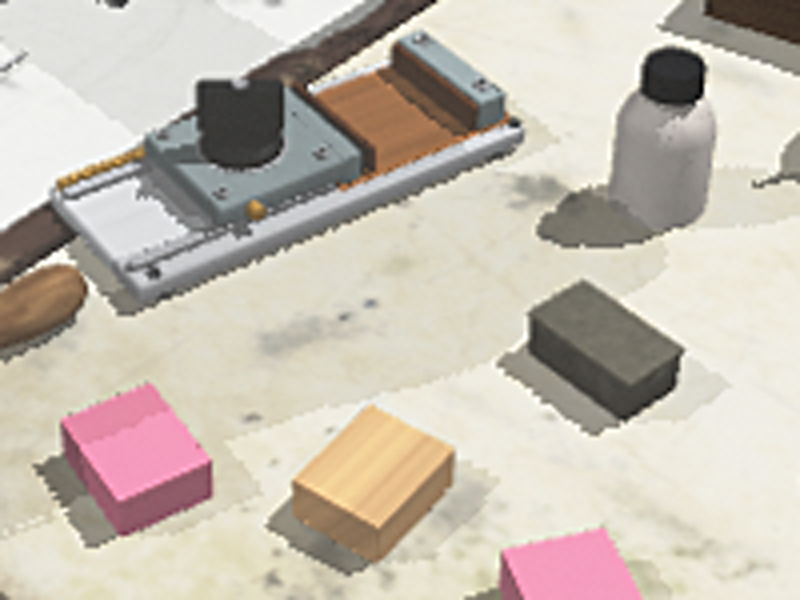

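The crop confirms it: the pale wooden block, with its top corners at crop (372,405), (455,455), (378,528) and (293,484). The vise's jaw and fence tops are also clear.

```bash
cat > h.py <<'E'
import numpy as np
from scipy.spatial.transform import Rotation as R
def ray(info,uv,z):
    u,v=uv; d=np.array([(u-info['cx'])/info['fx'],-(v-info['cy'])/info['fy'],-1.])
    d=R.from_quat(info['attitude']).apply(d); o=np.array(info['origin'])
    return o+d*(z-o[2])/d[2]
def proj(info,p):
    c=R.from_quat(info['attitude']).inv().apply(np.array(p)-info['origin'])
    return np.array([info['cx']+info['fx']*c[...,0]/-c[...,2],info['cy']-info['fy']*c[...,1]/-c[...,2]]).T
E
python3 - <<'E'
from bench import r
from h import *
i=r.camera_info("scene")
f=lambda L,z:np.array([ray(i,(244.6+u/4,204.6+v/4),z)[:2] for u,v in L]).round(4)
b=f([(372,405),(455,455),(378,528),(293,484)],.023);print("block",b,b.mean(0).round(4),np.linalg.norm(np.roll(b,-1,0)-b,axis=1),np.degrees(np.arctan2(*(np.roll(b,-1,0)-b).T[::-1])))
j=f([(147,140),(288,78),(362,163),(220,220)],.035);print("jaw",j,j.mean(0),np.linalg.norm(np.roll(j,-1,0)-j,axis=1),np.degrees(np.arctan2(*(np.roll(j,-1,0)-j).T[::-1])))
print("fence",f([(395,42),(420,32),(504,96),(478,108)],.035))
print("base",f([(52,188),(137,283),(523,125)],.016),f([(140,310),(523,142)],0))
print("sander",f([(585,281),(684,350),(628,382),(530,318)],.026)); print("ink",f([(660,225)],0))
E
```

```text
block [[ 0.4538 -0.3716]
 [ 0.4535 -0.4168]
 [ 0.4012 -0.4179]
 [ 0.3968 -0.3763]] [ 0.4263 -0.3956] [0.045201   0.05231157 0.04183205 0.05719344] [ -90.38027614 -178.79510389   96.03768252    4.71372524]
jaw [[ 0.5172 -0.1713]
 [ 0.6057 -0.1887]
 [ 0.573  -0.2669]
 [ 0.4938 -0.2443]] [ 0.547425 -0.2178  ] [0.09019429 0.08476161 0.0823614  0.07665872] [ -11.12305845 -112.69266107  164.07371543   72.22685418]
fence [[ 0.6698 -0.21  ]
 [ 0.6866 -0.2141]
 [ 0.6663 -0.2859]
 [ 0.6487 -0.2822]]
base [[ 0.4742 -0.1445]
 [ 0.4501 -0.2304]
 [ 0.6739 -0.2941]] [[ 0.4496 -0.2315]
 [ 0.6799 -0.2909]]
sander [[ 0.5791 -0.3966]
 [ 0.5683 -0.4563]
 [ 0.5349 -0.4488]
 [ 0.5414 -0.3922]]
ink [[ 0.6667 -0.385 ]]
```

View pics/c2.png

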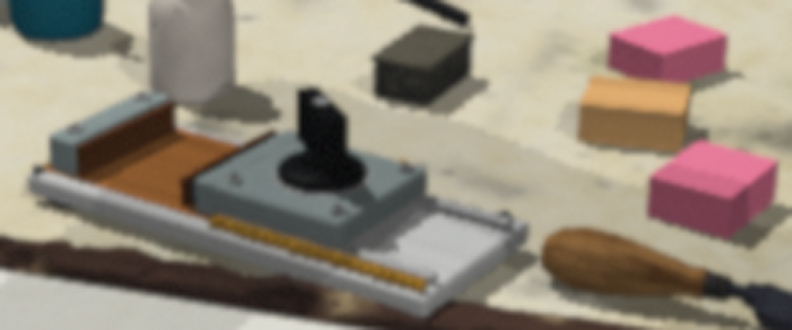

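Side crop: the vise sits on its own, with the knob bar at (320,120). The wooden block at (635,110) lies between the two pink ones. Next, a quick check that the tall items are clear of my path.

Run:
```python
from bench import r
from h import *
i=r.camera_info("scene")
for n,p in dict(jar1=(165,118),jar2=(206,100),pot=(420,193),bowl=(268,138),cabinet=(290,130),drawer=(130,215),pink1=(283,333),pink2=(390,376),burn=(235,300)).items(): print(n,ray(i,p,0).round(3)[:2])
i=r.camera_info("side")
for n,p in dict(potL=(75,262),potR=(150,255),knobtop=(205+322/3.3,225+97/3.3)).items(): print(n,ray(i,p,0 if n[0]=='p' else .073).round(3)[:2])
i=r.camera_info("scene");print(ray(i,(244.6+240/4,204.6+82/4),.073))
```

```text
jar1 [0.794 0.676]
jar2 [0.997 0.713]
pot [ 0.914 -0.259]
bowl [0.904 0.279]
cabinet [0.993 0.27 ]
drawer [0.388 0.207]
pink1 [ 0.362 -0.328]
pink2 [ 0.407 -0.514]
burn [ 0.361 -0.205]
potL [ 0.984 -0.22 ]
potR [ 0.875 -0.294]
knobtop [ 0.546 -0.219]
[ 0.54603017 -0.2105765   0.073     ]
```

arm_command:
  moves: [-3.2,-2.8,0,0,-3.2,-2.8,0,0,-3.2,-2.8,0,0,-3.2,-2.8,0,0,-3.2,-2.8,0,0,-3.2,-2.8,0,0,-3.2,-2.8,0,0,-3.2,-2.8,0,0,-3.2,-2.8,0,0,-3.2,-2.8,0,0,-3.2,-2.8,0,0,-3.2,-2.8,0,0]
  fingers: 100

```text
time: 1.1
ee_pos: [0.4571, 0.1409, 0.2226]
eef_rot: [0.18, 0.984, 0.0, 0.0]
ft_force: [1.1, 0.3, -0.1]
width: 0.0871
grip_force: 0.0
```

arm_command:
  moves: [-1.1,-3.9,0,0,-1.1,-3.9,0,0,-1.1,-3.9,0,0,-1.1,-3.9,0,0,-1.1,-3.9,0,0,-1.1,-3.9,0,0,-1.1,-3.9,0,0,-1.1,-3.9,0,0,-1.1,-3.9,0,0,-1.1,-3.9,0,0,-1.1,-3.9,0,0,-1.1,-3.9,0,0]

```text
time: 2.1
ee_pos: [0.4136, -0.3431, 0.2227]
eef_rot: [0.18, 0.984, 0.0, 0.001]
ft_force: [1.4, 0.9, -0.3]
width: 0.087
grip_force: 0.0
```

arm_command:
  moves: [0,0,0,7,0,0,0,7,0,0,0,7,0,0,0,7,0,0,0,7,0,0,0,7,0,0,0,7,0,0,0,7,0,0,0,7,0,0,0,3,0,0,0,0,0,0,0,0]

```text
time: 3.1
ee_pos: [0.414, -0.3412, 0.2223]
eef_rot: [0.686, 0.727, -0.0, -0.0]
ft_force: [0.3, 0.5, 0.0]
width: 0.0873
grip_force: 0.0
```

Run:
```python
from bench import r
import cv2,json
from h import *
s=r.read_state();i=r.camera_info("wrist");cv2.imwrite("pics/w1.png",r.camera("wrist")[:,:,::-1])
print(s['ee_pos'],R.from_quat(s['eef_rot']).as_matrix().round(3).tolist(),s['joint_positions'].round(2),s['torque'],s['ft_force'])
json.dump({k:np.array(v).tolist() for k,v in i.items()},open("w1.json","w")); print(i)
```

```text
[ 0.41398333 -0.34122952  0.22229777] [[-0.058, 0.998, -0.0], [0.998, 0.058, 0.0], [0.0, -0.0, -1.0]] [-0.33  0.21  1.08  1.74 -0.19  1.31  0.84] [-0.08263618  0.03742127 -0.00863445] [0.28614643 0.47795534 0.00306702]
{'fx': 358.35606336150846, 'fy': 358.35606336150846, 'cx': 317.305138697897, 'cy': 238.59834745910186, 'origin': array([ 0.40922888, -0.26417308,  0.38579465]), 'attitude': array([-0.14346918, -0.00351755,  0.02873465,  0.98923129])}
```

View pics/w1.png

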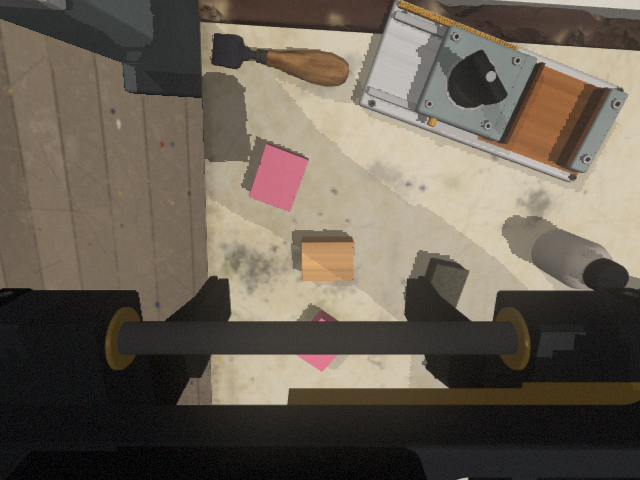

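The wrist view shows the block's top face at about (328,261). The pink blocks are at (279,177) and (320,340), the vise is at upper right, and the knob bar is at about (478,78). I'll enlarge it to measure.

Run:
```python
import cv2,numpy as np
a=cv2.imread("pics/w1.png")
v=cv2.resize(a[0:190,360:626],None,fx=3,fy=3,interpolation=cv2.INTER_CUBIC)
b=a[225:295,285:365]
m=np.zeros((600,800,3),np.uint8);m[:570,:798]=v
b=cv2.resize(b,(320,280),interpolation=cv2.INTER_CUBIC); m[320:600,0:320]=b
cv2.imwrite("pics/c3.png",m)
```

```text
(no output)
```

View pics/c3.png

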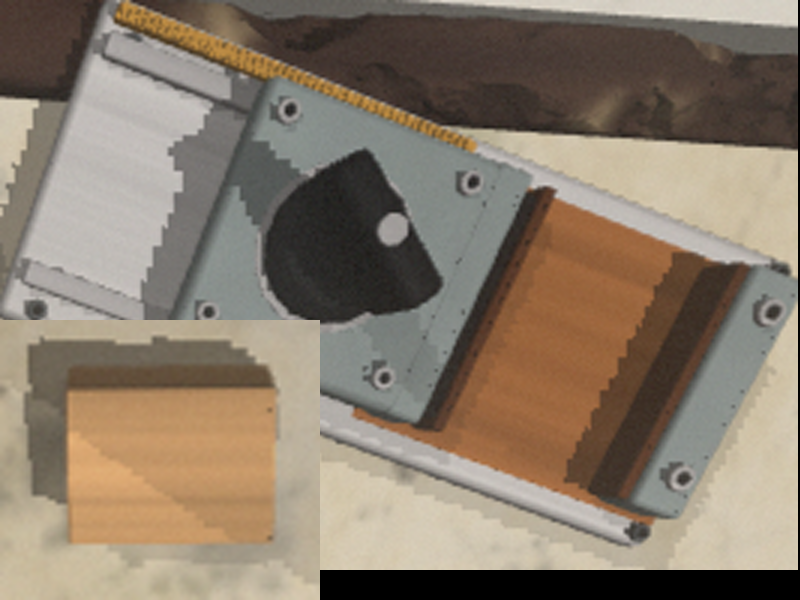

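Run:
```python
from h import *
import json
i=json.load(open("w1.json"))
ang=lambda d:np.degrees(np.arctan2(d[1],d[0])).round(2)
g=lambda L,z:np.array([ray(i,(360-.33+u/3,v/3-.33),z)[:2] for u,v in L])
b=np.array([ray(i,(284.6+u/4,224.6+(v-320)/4),.023)[:2] for u,v in [(68,388),(274,388),(275,543),(68,543)]])
print("block",b.mean(0).round(4),np.linalg.norm(np.roll(b,-1,0)-b,axis=1).round(4),ang(b[1]-b[0]),ang(b[2]-b[3]))
fe=g([(738,265),(615,497)],.035);print("fence",fe.round(4),fe.mean(0),np.linalg.norm(fe[0]-fe[1]),ang(fe[0]-fe[1])-90)
fb=g([(708,265),(592,490)],.016);print("fenceb",fb.round(4),fb.mean(0))
c=g([(555,190),(440,430)],.035);print("cheek",c.round(4),c.mean(0),np.linalg.norm(c[0]-c[1]),ang(c[0]-c[1])-90)
base=g([(790,265),(632,545)],.016);print("base",base.round(4),base.mean(0),np.linalg.norm(base[0]-base[1]),ang(base[0]-base[1])-90)
k=g([(388,227),(367,150),(441,282)],.073);print("knob",k.round(4),ang(k[2]-k[1]),np.linalg.norm(k[2]-k[1]))
```

```text
block [ 0.4273 -0.3963] [0.0545 0.0443 0.0566 0.0443] 3.34 3.35
fence [[ 0.6677 -0.2105]
 [ 0.6481 -0.2807]] [ 0.65786027 -0.24560709] 0.07292266668473248 -15.599999999999994
fenceb [[ 0.6721 -0.2081]
 [ 0.6527 -0.2798]] [ 0.66239424 -0.24395586]
cheek [[ 0.6076 -0.1933]
 [ 0.5878 -0.2634]] [ 0.59766775 -0.22834809] 0.07288795503106749 -15.75
base [[ 0.6982 -0.2066]
 [ 0.6709 -0.2972]] [ 0.68454    -0.25192702] 0.09462793746450283 -16.769999999999996
knob [[ 0.5437 -0.2124]
 [ 0.5346 -0.1944]
 [ 0.5607 -0.2251]] -49.76 0.04034458378021419
```

arm_command:
  moves: [-2.8,0.5,0,0,-2.8,0.5,0,0,0,0,3.5,0,0,0,3.5,0,0,0,3.5,0,0,0,3.5,0,0,0,3.0,0,0,0,2.0,0,0,0,1.0,0,0,0,0,0,0,0,0,0]

```text
time: 4.07
ee_pos: [0.4273, -0.3971, 0.0231]
eef_rot: [0.687, 0.727, -0.0, 0.0]
ft_force: [-0.2, -0.7, 0.2]
width: 0.0872
grip_force: 0.0
```

arm_command:
  moves: [0.1,0,0.9,0,0,0,0.8,0,0,0,0,0,0,0,0,0]

```text
time: 4.4
ee_pos: [0.4272, -0.3956, 0.0055]
eef_rot: [0.687, 0.727, 0.0, -0.0]
ft_force: [1.2, 0.4, 0.6]
width: 0.087
grip_force: 0.0
```

arm_command:
  moves: [0,0,0,0,0,0,0,0,0,0,0,0,0,0,0,0,0,0,0,0,0,0,0,0,0,0,0,0,0,0,0,0]
  fingers: 0
  squeeze: 15

```text
time: 5.07
ee_pos: [0.4272, -0.3958, 0.0056]
eef_rot: [0.687, 0.727, 0.0, 0.0]
ft_force: [-0.0, -0.2, 0.7]
width: 0.0558
grip_force: 15.0
```

arm_command:
  moves: [0,0,-3.5,0,0,0,-3.5,-7,0,0,-3.5,-7,0,0,-3.0,-7,0,0,0,-7,0,0,0,-7,0,0,0,-7,0,0,0,-7,0,0,0,-7,0,0,0,-7,0,0,0,-7,0,0,0,-0.7]

```text
time: 6.07
ee_pos: [0.4269, -0.3958, 0.1404]
eef_rot: [0.137, 0.991, 0.0, -0.0]
ft_force: [-0.9, -1.2, -0.8]
width: 0.0557
grip_force: 15.0
```

arm_command:
  moves: [0,0,0,0,0,0,0,0]

```text
time: 6.23
ee_pos: [0.427, -0.3957, 0.1404]
eef_rot: [0.142, 0.99, 0.0, -0.0]
ft_force: [0.2, -0.5, -1.6]
width: 0.0561
grip_force: 15.0
```

```bash
cat >> h.py <<'E'
def tool(s,target,yang=None):
    M=R.from_quat(s['eef_rot']).as_matrix()
    print("ee",s['ee_pos'].round(4),"yang",np.degrees(np.arctan2(M[1,1],M[0,1])).round(2),"tool delta cm",(M.T@(np.array(target)-s['ee_pos'])*100).round(2),"t",s['time'])
E
python3 - <<'E'
from bench import r
from h import *
s=r.read_state();tool(s,[.6286,-.2368,.14]);print(s['width'],s['joint_positions'].round(2))
E
```

```text
ee [ 0.427  -0.3957  0.1404] yang 73.68 tool delta cm [-14.88  20.92   0.04] t 6.2333
0.05614634520990849 [ 0.07  0.36  0.73  1.72 -0.26  1.17  2.16]
```

arm_command:
  moves: [-1.86,2.62,0,-0.3,-1.86,2.62,0,0,-1.86,2.62,0,0,-1.86,2.62,0,0,-1.86,2.62,0,0,-1.86,2.62,0,0,-1.86,2.62,0,0,-1.86,2.62,0,0,0,0,2.0,0,0,0,2.0,0,0,0,2.0,0,0,0,0,0]

```text
time: 7.23
ee_pos: [0.6253, -0.2334, 0.0761]
eef_rot: [0.138, 0.99, 0.0, -0.003]
ft_force: [-1.7, 0.8, -1.8]
width: 0.0558
grip_force: 15.0
```

arm_command:
  moves: [0,0,0,0]

```text
time: 7.32
ee_pos: [0.6268, -0.2344, 0.0798]
eef_rot: [0.138, 0.99, -0.0, -0.001]
ft_force: [0.9, -0.7, -0.4]
width: 0.056
grip_force: 15.0
```

Run:
```python
from bench import r
import cv2
from h import *
s=r.read_state();tool(s,[.6286,-.2368,.022]);print(s['width'],s['joint_positions'].round(2))
w=r.camera_info("wrist");a=r.camera("wrist");b=r.camera("scene")
np.save("w2.npy",a)
P=lambda z:[[.659,-.2455,z],[.598,-.2285,z]]
print(proj(w,P(.035)))
m=np.zeros((600,800,3),np.uint8)
m[:360,:480]=cv2.resize(a,(480,360),interpolation=cv2.INTER_AREA)
m[200:,400:]=cv2.resize(b[180:280,280:380],(400,400),interpolation=cv2.INTER_CUBIC)
cv2.imwrite("pics/m2.png",m[:,:,::-1])
```

```text
ee [ 0.6268 -0.2344  0.0798] yang 74.11 tool delta cm [-0.25 -0.18  5.78] t 7.3167
0.055977999838557044 [-0.14  0.6   0.6   1.52 -0.36  1.14  1.83]
[[315.96853186 313.83318467]
 [315.20036982 218.11556417]]
```

View pics/m2.png

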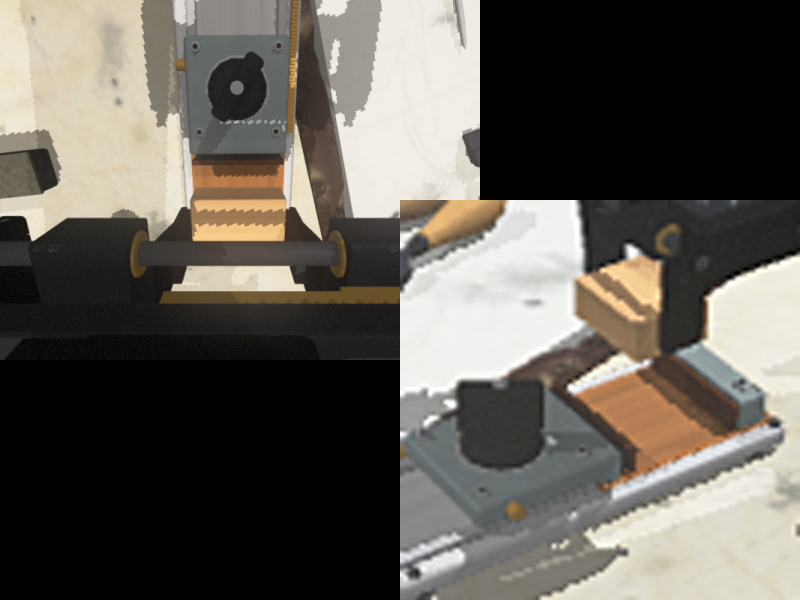

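Run:
```python
import numpy as np
a=np.load("w2.npy")
for y in range(196,272,2): print(y,a[y,300:310].mean(0).astype(int),a[y,350:360].mean(0).astype(int))
from bench import r
from h import *
w=r.camera_info("wrist");print(w['origin'])
for y in(202,206,210,214,218): print(y,[ray(w,(316,y),z)[:2].round(4) for z in(.035,.016)])
```

```text
196 [ 98 102  98] [ 98 102  98]
198 [ 98 100  98] [ 97 100  98]
200 [96 99 96] [ 96 100  97]
202 [ 97 100  96] [ 97 100  96]
204 [82 83 81] [80 81 78]
206 [46 38 34] [45 40 36]
208 [45 39 34] [47 42 36]
210 [48 41 37] [49 42 38]
212 [46 39 34] [51 42 37]
214 [73 50 36] [74 51 38]
216 [71 50 36] [72 50 39]
218 [69 48 35] [71 51 38]
220 [91 62 41] [93 64 44]
222 [93 64 42] [95 66 45]
224 [94 64 43] [95 66 44]
226 [95 65 44] [97 68 46]
228 [95 65 42] [95 66 45]
230 [96 66 43] [95 65 44]
232 [97 66 43] [102  71  47]
234 [140  93  57] [144  95  59]
236 [183 119  71] [181 118  72]
238 [185 120  71] [183 119  72]
240 [184 119  71] [182 119  71]
242 [185 120  71] [184 120  73]
244 [186 120  72] [184 120  72]
246 [185 119  70] [184 121  72]
248 [186 120  71] [183 120  72]
250 [141 105  72] [139 105  73]
252 [133 101  69] [133 102  70]
254 [132 100  68] [132 101  70]
256 [133 101  69] [132 101  70]
258 [131  99  68] [130 100  68]
260 [130  99  68] [130  98  68]
262 [126  96  68] [127  97  68]
264 [126  96  65] [125  95  67]
266 [185 141  95] [205 157 105]
268 [229 180 121] [231 181 122]
270 [231 181 122] [232 183 124]
[ 0.5527241  -0.21428024  0.24526029]
202 [array([ 0.5905, -0.2262]), array([ 0.5939, -0.2273])]
206 [array([ 0.5928, -0.2269]), array([ 0.5965, -0.228 ])]
210 [array([ 0.5952, -0.2276]), array([ 0.599 , -0.2288])]
214 [array([ 0.5975, -0.2282]), array([ 0.6016, -0.2295])]
218 [array([ 0.5999, -0.2289]), array([ 0.6042, -0.2302])]
```

arm_command:
  moves: [-0.35,-0.2,0,0,0,0,1.5,0,0,0,1.5,0,0,0,1.2,0,0,0,0.5,0,0,0,0,0,0,0,0,0]

```text
time: 8.0
ee_pos: [0.6302, -0.2376, 0.0335]
eef_rot: [0.137, 0.991, -0.0, -0.0]
ft_force: [0.7, -0.5, -1.3]
width: 0.0559
grip_force: 15.0
```

Run:
```python
from bench import r
from h import *
s=r.read_state();tool(s,[.6295,-.2370,.022]);print(s['ft_force'])
```

```text
ee [ 0.6302 -0.2376  0.0335] yang 74.21 tool delta cm [0.09 0.04 1.15] t 8.0
[ 0.71875295 -0.5497706  -1.3226246 ]
```

arm_command:
  moves: [0.1,0,0.5,0,0,0,0.4,0,0,0,0.2,0,0,0,0.1,0,0,0,0,0]

```text
time: 8.42
ee_pos: [0.6293, -0.2373, 0.0217]
eef_rot: [0.137, 0.991, 0.0, 0.0]
ft_force: [0.8, 0.1, -1.0]
width: 0.056
grip_force: 15.0
```

arm_command:
  moves: [0,0,0.05,0,0,0,0,0]

```text
time: 8.58
ee_pos: [0.6294, -0.2373, 0.0216]
eef_rot: [0.137, 0.991, 0.0, 0.0]
ft_force: [-3.2, 0.9, 4.1]
width: 0.0558
grip_force: 15.0
```

arm_command:
  moves: [0,0,0,0,0,0,0,0,0,0,0,0,0,0,0,0,0,0,-1,0,0,0,-1,0,0,0,-2,0,0,0,-3,0,0,0,-3,0,0,0,-3,0,0,0,0,0]
  fingers: 76

```text
time: 9.5
ee_pos: [0.632, -0.2391, 0.1591]
eef_rot: [0.138, 0.99, -0.001, 0.005]
ft_force: [0.2, -0.6, 0.6]
width: 0.0663
grip_force: 0.0
```

Run:
```python
from bench import r
import cv2
from h import *
s=r.read_state();tool(s,[.545,-.213,.16]);print(s['ft_force'],s['joint_positions'].round(2))
w=r.camera_info("wrist");a=r.camera("wrist");b=r.camera("scene")
np.save("w3.npy",a)
print(w)
m=np.zeros((600,800,3),np.uint8)
m[:480,:640]=a
m[350:,550:]=cv2.resize(b[190:290,280:380],(250,250),interpolation=cv2.INTER_CUBIC)
cv2.imwrite("pics/m3.png",m[:,:,::-1])
```

```text
ee [ 0.632  -0.2391  0.1591] yang 74.19 tool delta cm [ 9.08  0.14 -0.18] t 9.5
[ 0.23568958 -0.57213184  0.55660875] [-0.15  0.53  0.64  1.43 -0.32  1.27  1.81]
{'fx': 358.35606336150846, 'fy': 358.35606336150846, 'cx': 317.305138697897, 'cy': 238.59834745910186, 'origin': array([ 0.55532662, -0.2179342 ,  0.32179981]), 'attitude': array([-0.11837748, -0.08846482,  0.59637518,  0.78898504])}
```

View pics/m3.png

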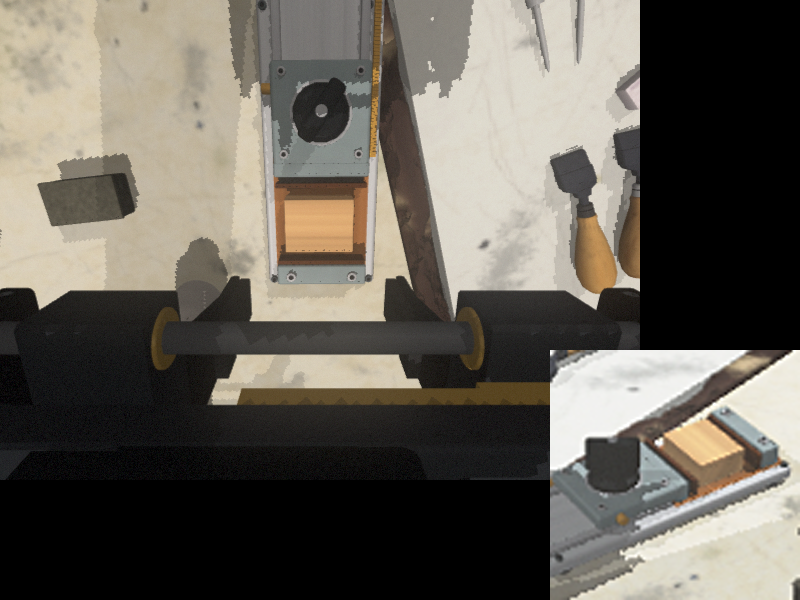

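The block sits flat and parallel between the cheek and the fence, with its top face spanning columns 284–354 against 272–369 for the jaw. The knob dot is at (321,111), and the bar runs from (303,138) to (341,83).

Run:
```python
from bench import r
from h import *
w=r.camera_info("wrist")
k=[ray(w,p,.073)[:2] for p in[(321,111),(303,138),(341,83)]];print(np.round(k,4))
g=lambda p,z:ray(w,p,z)[:2].round(4)
a=np.load("w3.npy")
print([ (y,int(a[y,310:330].mean())) for y in range(174,202)]); print([ (y,int(a[y,310:330].mean())) for y in range(248,268)])
for y in (182,183,184,185):print(y,g((320,y),.035))
for y in (198,199,200,252):print(y,g((320,y),.039))
s=r.read_state();tool(s,[k[0][0],k[0][1],.047])
```

```text
[[ 0.5429 -0.2116]
 [ 0.5557 -0.2274]
 [ 0.5303 -0.195 ]]
[(174, 142), (175, 134), (176, 122), (177, 61), (178, 50), (179, 51), (180, 51), (181, 50), (182, 48), (183, 59), (184, 69), (185, 69), (186, 67), (187, 68), (188, 66), (189, 64), (190, 65), (191, 65), (192, 65), (193, 65), (194, 68), (195, 77), (196, 88), (197, 89), (198, 87), (199, 93), (200, 146), (201, 155)]
[(248, 160), (249, 158), (250, 146), (251, 156), (252, 82), (253, 69), (254, 60), (255, 56), (256, 55), (257, 55), (258, 57), (259, 58), (260, 65), (261, 75), (262, 74), (263, 75), (264, 75), (265, 97), (266, 120), (267, 141)]
182 [ 0.5914 -0.2256]
183 [ 0.5921 -0.2258]
184 [ 0.5929 -0.2261]
185 [ 0.5936 -0.2263]
198 [ 0.6029 -0.2289]
199 [ 0.6036 -0.2291]
200 [ 0.6044 -0.2293]
252 [ 0.6458 -0.2409]
ee [ 0.6302 -0.2378  0.1535] yang 74.21 tool delta cm [ 9.15  0.14 10.61] t 9.6
```

arm_command:
  moves: [3.05,0.05,0,0,3.05,0,0,0,3.05,0,0,0,0,0,0,7,0,0,0,7,0,0,0,7,0,0,0,7,0,0,2,7,0,0,2,0,0,0,1,0,0,0,0,0]

```text
time: 10.52
ee_pos: [0.5396, -0.2111, 0.0984]
eef_rot: [0.428, 0.904, -0.001, -0.002]
ft_force: [-0.5, 1.5, 0.4]
width: 0.0663
grip_force: 0.0
```

Run:
```python
from bench import r
from h import *
s=r.read_state();tool(s,[.5435,-.2123,.047]);print(s['torque'],s['joint_positions'].round(2))
```

```text
ee [ 0.5396 -0.2111  0.0984] yang 39.28 tool delta cm [-0.35  0.24  5.14] t 10.5167
[-0.01465128  0.02977755 -0.03007015] [-0.31  0.41  0.75  1.76 -0.31  1.1   1.23]
```

arm_command:
  moves: [-0.3,0.2,1.5,0,0,0,1.5,0,0,0,1.0,0,0,0,0.5,0,0,0,0,0,0,0,0,0]

```text
time: 11.02
ee_pos: [0.5449, -0.2131, 0.0565]
eef_rot: [0.429, 0.903, 0.0, 0.0]
ft_force: [-0.1, 0.2, -0.1]
width: 0.0661
grip_force: 0.0
```

Run:
```python
from bench import r
from h import *
s=r.read_state();tool(s,[.5435,-.2123,.047]);print(s['torque'],s['ft_force'])
```

```text
ee [ 0.5449 -0.2131  0.0565] yang 39.22 tool delta cm [ 0.16 -0.06  0.95] t 11.0167
[-0.06157724  0.05771879 -0.01297598] [-0.09665119  0.16393605 -0.06309246]
```

arm_command:
  moves: [0.1,0,0.5,0,0,0,0.4,0,0,0,0,0,0,0,0,0]

```text
time: 11.35
ee_pos: [0.5441, -0.2121, 0.0469]
eef_rot: [0.429, 0.903, 0.0, -0.0]
ft_force: [0.2, -0.1, 0.5]
width: 0.0662
grip_force: 0.0
```

arm_command:
  moves: [0,0,0,0,0,0,0,0,0,0,0,0,0,0,0,0,0,0,0,0,0,0,0,0,0,0,0,0,0,0,0,0,0,0,0,0,0,0,0,0]
  fingers: 0
  squeeze: 40

```text
time: 12.18
ee_pos: [0.5449, -0.2118, 0.0472]
eef_rot: [0.429, 0.904, 0.0, 0.0]
ft_force: [2.9, 1.8, 1.4]
width: 0.0114
grip_force: 40.3
```

Run:
```python
from bench import r
from h import *
s=r.read_state();tool(s,[.5435,-.2123,.047]);print(s['torque'],s['ft_force'],s['width'])
u=np.array([np.cos(np.radians(-16)),np.sin(np.radians(-16))])
a=39.2
# rows: shift then turn 6 deg; jaw advances .14 mm/deg
L=[]
for i in range(17):
    am=np.radians(a)  # axes as they stand before the turn
    y=np.array([np.cos(am),np.sin(am)]);x=np.array([-y[1],y[0]])
    d=u*.8*np.radians(6); L.append([round(float(d@x),2),round(float(d@y),2),0,6]);a-=6
print(L)
```

```text
ee [ 0.5449 -0.2118  0.0472] yang 39.25 tool delta cm [ 0.05 -0.14  0.02] t 12.1833
[ 0.39749095 -0.65525796  0.21996017] [2.92337444 1.790127   1.3798365 ] 0.011419710795934032
[[-0.07, 0.05, 0, 6], [-0.06, 0.05, 0, 6], [-0.06, 0.06, 0, 6], [-0.05, 0.07, 0, 6], [-0.04, 0.07, 0, 6], [-0.04, 0.08, 0, 6], [-0.03, 0.08, 0, 6], [-0.02, 0.08, 0, 6], [-0.01, 0.08, 0, 6], [-0.0, 0.08, 0, 6], [0.01, 0.08, 0, 6], [0.02, 0.08, 0, 6], [0.02, 0.08, 0, 6], [0.03, 0.08, 0, 6], [0.04, 0.07, 0, 6], [0.05, 0.07, 0, 6], [0.05, 0.06, 0, 6]]
```

arm_command:
  moves: [-0.07,0.05,0,6,-0.06,0.05,0,6,-0.06,0.06,0,6,-0.05,0.07,0,6,-0.04,0.07,0,6,-0.04,0.08,0,6,-0.03,0.08,0,6,-0.02,0.08,0,6,-0.01,0.08,0,6,0,0.08,0,6,0,0,0,0]

```text
time: 13.1
ee_pos: [0.5534, -0.214, 0.0473]
eef_rot: [0.824, 0.566, 0.001, 0.001]
ft_force: [5.5, 2.0, 0.9]
width: 0.0118
grip_force: 40.4
```

```bash
cat > st.py <<'E'
from bench import r
from h import *
s=r.read_state();tool(s,[.5449,-.2118,.047]);print(s['torque'].round(3),s['ft_force'].round(2),s['width'].__round__(4),s['joint_positions'].round(2))
d=s['ee_pos'][:2]-[.5449,-.2118];u=np.array([.9613,-.2756]);v=np.array([.2756,.9613]);print("jaw travel",d@u,"lat",d@v)
E
python3 st.py
python3 - <<'E'
from bench import r
import numpy as np, cv2
a=r.camera("wrist"); cv2.imwrite("pics/w4.png",a[:,:,::-1])
E
```

```text
ee [ 0.5534 -0.214   0.0473] yang -21.0 tool delta cm [-0.1  -0.87  0.03] t 13.1
[ 0.381 -1.055 -0.164] [5.45 1.97 0.9 ] 0.0118 [-0.43  0.6   0.94  1.77 -0.55  1.06  0.35]
jaw travel 0.008794497635466837 lat 0.00020126911031450296
```

arm_command:
  moves: [0.01,0.08,0,6,0.02,0.08,0,6,0.02,0.08,0,6,0,0,0,0,0,0,0,0]

```text
time: 13.57
ee_pos: [0.5558, -0.2148, 0.0473]
eef_rot: [0.901, 0.434, 0.001, 0.001]
ft_force: [6.3, 0.9, -0.2]
width: 0.0118
grip_force: 40.4
```

```bash
python3 st.py
```

```text
ee [ 0.5558 -0.2148  0.0473] yang -38.55 tool delta cm [-0.45 -1.04  0.03] t 13.5667
[ 0.221 -1.343 -0.18 ] [ 6.32  0.9  -0.23] 0.0118 [-0.46  0.64  1.    1.77 -0.61  1.08  0.08]
jaw travel 0.011337697464458708 lat 0.00015952833460677475
```

arm_command:
  moves: [0.015,0.04,0,3,0.015,0.04,0,3,0,0,0,0,0,0,0,0]

```text
time: 13.9
ee_pos: [0.5566, -0.215, 0.0473]
eef_rot: [0.922, 0.387, 0.001, 0.0]
ft_force: [6.4, 1.3, -0.7]
width: 0.0113
grip_force: 40.3
```

```bash
python3 st.py
python3 - <<'E'
from bench import r
import numpy as np, cv2
a=r.camera("scene");b=r.camera("wrist")
m=np.zeros((600,800,3),np.uint8)
m[:480,:640]=b
m[250:,450:]=cv2.resize(a[190:290,290:390],(350,350),interpolation=cv2.INTER_CUBIC)
cv2.imwrite("pics/m4.png",m[:,:,::-1])
E
```

```text
ee [ 0.5566 -0.215   0.0473] yang -44.52 tool delta cm [-0.6  -1.06  0.03] t 13.9
[ 0.228 -1.291 -0.021] [ 6.43  1.34 -0.7 ] 0.0113 [-0.47  0.65  1.02  1.77 -0.63  1.09 -0.01]
jaw travel 0.012162582784519777 lat 0.00017815993527570516
```

View pics/m4.png

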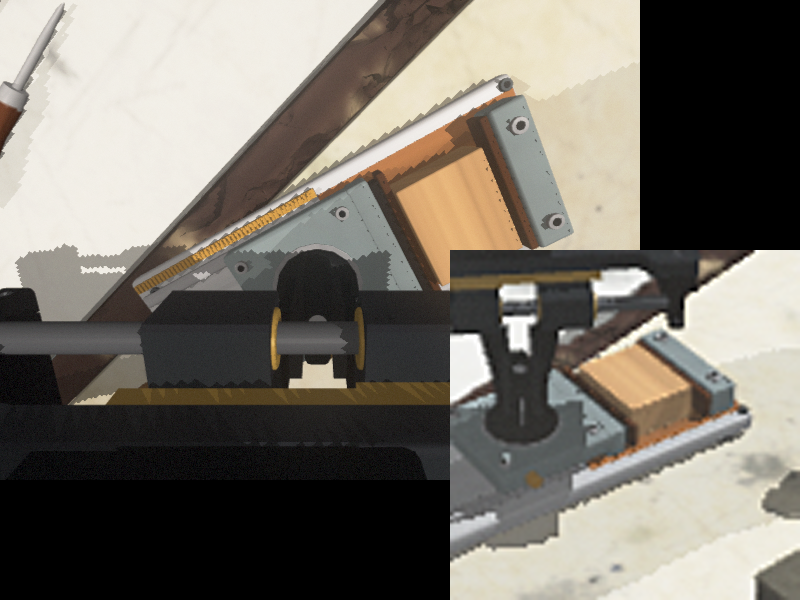

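The jaw has closed up near the block. The block's right top edge runs (488,150)–(522,243), the fence face edge runs about (485,120)–(532,246), and a small gap remains.

Run:
```python
from bench import r
from h import *
import cv2
w=r.camera_info("wrist");a=cv2.imread("pics/m4.png")[:480,:640,::-1]
u=np.array([.9613,-.2756]);v=np.array([.2756,.9613]);f=np.array([.659,-.2455])
# intensity profile along u at z .037 through y lines, coordinates relative to fence face
for yv in(.005,.015):
    xs=np.arange(-.066,.012,.001)
    P=np.array([[*(f+x*u+yv*v),.037] for x in xs]);q=proj(w,P)
    print(yv,[(int(round(x*1000)),tuple(int(t) for t in a[int(round(p[1])),int(round(p[0]))])) for x,p in zip(xs,q) if 0<=p[0]<640 and 0<=p[1]<290 and not(-.043<x<-.014)])
```

```text
0.005 [(-66, (139, 148, 143)), (-65, (141, 147, 143)), (-64, (143, 147, 144)), (-63, (141, 147, 145)), (-62, (144, 150, 147)), (-61, (146, 152, 147)), (-60, (128, 132, 130)), (-59, (60, 52, 49)), (-58, (56, 50, 43)), (-57, (61, 52, 45)), (-56, (59, 52, 47)), (-55, (55, 44, 35)), (-54, (67, 50, 39)), (-53, (74, 58, 43)), (-52, (68, 50, 38)), (-51, (80, 60, 45)), (-50, (120, 92, 62)), (-49, (192, 146, 99)), (-48, (213, 162, 112)), (-47, (213, 163, 112)), (-46, (218, 166, 112)), (-45, (220, 168, 114)), (-44, (222, 171, 116)), (-14, (221, 170, 116)), (-13, (221, 171, 115)), (-12, (216, 165, 112)), (-11, (209, 159, 109)), (-10, (216, 167, 113)), (-9, (216, 166, 111)), (-8, (218, 169, 115)), (-7, (219, 168, 115)), (-6, (218, 166, 113)), (-5, (202, 152, 104)), (-4, (68, 54, 38)), (-3, (70, 54, 43)), (-2, (70, 54, 43)), (-1, (88, 64, 48)), (0, (102, 71, 52)), (1, (102, 71, 52)), (2, (94, 67, 50)), (3, (83, 79, 72)), (4, (110, 111, 105)), (5, (141, 147, 140)), (6, (146, 155, 148)), (7, (150, 155, 151)), (8, (151, 158, 152)), (9, (153, 159, 156)), (10, (153, 158, 153)), (11, (153, 158, 153))]

[... 400 characters left out ...]
8, 106)), (-48, (214, 165, 112)), (-47, (215, 165, 113)), (-46, (220, 170, 116)), (-45, (221, 171, 115)), (-44, (221, 169, 115)), (-14, (220, 168, 115)), (-13, (220, 168, 115)), (-12, (217, 165, 113)), (-11, (212, 161, 107)), (-10, (216, 166, 113)), (-9, (219, 169, 117)), (-8, (219, 168, 113)), (-7, (199, 151, 104)), (-6, (217, 167, 114)), (-5, (205, 170, 122)), (-4, (68, 54, 41)), (-3, (70, 56, 44)), (-2, (68, 56, 44)), (-1, (89, 59, 45)), (0, (100, 70, 51)), (1, (102, 70, 50)), (2, (99, 74, 61)), (3, (91, 90, 85)), (4, (111, 114, 110)), (5, (142, 148, 143)), (6, (149, 155, 151)), (7, (150, 156, 151)), (8, (151, 156, 151)), (9, (147, 156, 149)), (10, (151, 156, 151)), (11, (153, 159, 153))]
```

```bash
cat > st.py <<'E'
from bench import r
from h import *
T=[];F=[];J=[]
for k in range(4):
    s=r.read_state();T.append(s['torque'][2]);F.append(s['ft_force']);J.append(s['joint_torque'][6])
    if k<3:r.camera("side")
M=R.from_quat(s['eef_rot']).as_matrix()
d=s['ee_pos'][:2]-[.5449,-.2118];u=np.array([.9613,-.2756]);v=np.array([.2756,.9613])
print("t %.2f yang %.2f travel %.2f lat %.2f mm"%(s['time'],np.degrees(np.arctan2(M[1,1],M[0,1])),1e3*d@u,1e3*d@v),"Mz",np.round(T,3),"j7",np.round(J,3),"Fu",np.round(np.array(F)[:,:2]@u,1))
E
python3 st.py
```

```text
t 14.15 yang -44.50 travel 12.14 lat 0.20 mm Mz [-0.032 -0.037 -0.017 -0.011] j7 [0.018 0.026 0.027 0.027] Fu [5.8 6.3 5.6 5.4]
```

arm_command:
  moves: [0.02,0.03,0,2.5,0.02,0.03,0,2.5]

```text
time: 14.32
ee_pos: [0.5573, -0.2152, 0.0473]
eef_rot: [0.938, 0.345, 0.001, 0.0]
ft_force: [5.8, 0.5, 0.3]
width: 0.0116
grip_force: 40.2
```

```bash
python3 st.py
```

```text
t 14.47 yang -49.52 travel 12.86 lat 0.18 mm Mz [0.265 0.147 0.046 0.004] j7 [ 0.86   0.394 -0.836 -0.302] Fu [5.5 5.4 5.9 5.8]
```

arm_command:
  moves: [0.02,0.03,0,2.5,0.02,0.03,0,2.5]

```text
time: 14.63
ee_pos: [0.558, -0.2154, 0.0473]
eef_rot: [0.953, 0.304, 0.001, 0.0]
ft_force: [6.6, 0.7, -1.1]
width: 0.0118
grip_force: 40.2
```

```bash
python3 st.py
```

```text
t 14.78 yang -54.52 travel 13.57 lat 0.16 mm Mz [0.23  0.216 0.058 0.03 ] j7 [ 0.86   0.394 -0.835 -0.3  ] Fu [6.1 5.5 5.8 5.3]
```

arm_command:
  moves: [0.02,0.03,0,2.5,0.02,0.03,0,2.5]

```text
time: 14.95
ee_pos: [0.5587, -0.2156, 0.0473]
eef_rot: [0.965, 0.262, 0.001, 0.0]
ft_force: [6.4, 1.5, -0.9]
width: 0.012
grip_force: 40.3
```

```bash
python3 st.py
```

```text
t 15.10 yang -59.52 travel 14.31 lat 0.13 mm Mz [0.238 0.206 0.07  0.075] j7 [ 0.861  0.395 -0.834 -0.299] Fu [5.7 6.  5.7 6.1]
```

arm_command:
  moves: [0.02,0.03,0,2.5,0.02,0.03,0,2.5]

```text
time: 15.27
ee_pos: [0.5594, -0.2158, 0.0473]
eef_rot: [0.975, 0.22, 0.001, -0.0]
ft_force: [7.0, 0.8, -0.4]
width: 0.0118
grip_force: 40.3
```

```bash
python3 st.py;  python3 - <<'E'
from bench import r
from h import *
w=r.camera_info("wrist");a=r.camera("wrist")
u=np.array([.9613,-.2756]);v=np.array([.2756,.9613]);f=np.array([.659,-.2455])
for yv in(.02,.025,.0):
    xs=np.arange(-.062,.006,.0005)
    P=np.array([[*(f+x*u+yv*v),.037] for x in xs]);q=proj(w,P)
    print(yv,[(round(x*1000,1),int(a[int(round(p[1])),int(round(p[0])),0])) for x,p in zip(xs,q) if 0<=p[0]<640 and 0<=p[1]<480 and not(-.045<x<-.008)])
E
```

```text
t 15.42 yang -64.52 travel 15.02 lat 0.08 mm Mz [ 0.249  0.233  0.089 -0.018] j7 [ 0.862  0.395 -0.833 -0.298] Fu [6.5 5.2 6.2 6.2]
0.02 [(np.float64(-62.0), 140), (np.float64(-61.5), 139), (np.float64(-61.0), 139), (np.float64(-60.5), 140), (np.float64(-60.0), 140), (np.float64(-59.5), 141), (np.float64(-59.0), 140), (np.float64(-58.5), 144), (np.float64(-58.0), 143), (np.float64(-57.5), 141), (np.float64(-57.0), 127), (np.float64(-56.5), 102), (np.float64(-56.0), 65), (np.float64(-55.5), 64), (np.float64(-55.0), 62), (np.float64(-54.5), 62), (np.float64(-54.0), 59), (np.float64(-53.5), 60), (np.float64(-53.0), 61), (np.float64(-52.5), 61), (np.float64(-52.0), 56), (np.float64(-51.5), 65), (np.float64(-51.0), 70), (np.float64(-50.5), 66), (np.float64(-50.0), 70), (np.float64(-49.5), 68), (np.float64(-49.0), 65), (np.float64(-48.5), 71), (np.float64(-48.0), 73), (np.float64(-47.5), 99), (np.float64(-47.0), 179), (np.float64(-46.5), 203), (np.float64(-46.0), 203), (np.float64(-45.5), 203), (np.float64(-8.0), 208), (np.float64(-7.5), 207), (np.float64(-7.0), 209), (np.float64(-6.5), 21
[... 2979 characters left out ...]
.float64(-45.5), 207), (np.float64(-8.0), 203), (np.float64(-7.5), 206), (np.float64(-7.0), 208), (np.float64(-6.5), 210), (np.float64(-6.0), 207), (np.float64(-5.5), 213), (np.float64(-5.0), 211), (np.float64(-4.5), 210), (np.float64(-4.0), 207), (np.float64(-3.5), 209), (np.float64(-3.0), 206), (np.float64(-2.5), 189), (np.float64(-2.0), 67), (np.float64(-1.5), 69), (np.float64(-1.0), 69), (np.float64(-0.5), 92), (np.float64(0.0), 99), (np.float64(0.5), 98), (np.float64(1.0), 99), (np.float64(1.5), 101), (np.float64(2.0), 101), (np.float64(2.5), 114), (np.float64(3.0), 81), (np.float64(3.5), 89), (np.float64(4.0), 94), (np.float64(4.5), 110), (np.float64(5.0), 128), (np.float64(5.5), 143)]
```

arm_command:
  moves: [0.03,0.02,0,2.5,0.03,0.02,0,2.5]

```text
time: 15.63
ee_pos: [0.56, -0.216, 0.0473]
eef_rot: [0.984, 0.177, 0.001, -0.0]
ft_force: [5.8, 1.2, -0.0]
width: 0.0117
grip_force: 40.3
```

```bash
python3 st.py
```

```text
t 15.78 yang -69.52 travel 15.74 lat 0.12 mm Mz [0.227 0.205 0.012 0.072] j7 [ 0.87   0.399 -0.838 -0.3  ] Fu [5.3 5.6 5.5 4.8]
```

arm_command:
  moves: [0.03,0.02,0,2.5]

```text
time: 15.87
ee_pos: [0.5604, -0.2161, 0.0473]
eef_rot: [0.988, 0.157, 0.001, -0.0]
ft_force: [6.3, 1.4, -0.1]
width: 0.012
grip_force: 40.3
```

```bash
python3 st.py
```

```text
t 16.02 yang -72.01 travel 16.08 lat 0.13 mm Mz [0.225 0.237 0.146 0.042] j7 [ 1.481  0.747 -0.768 -0.317] Fu [5.7 4.9 4.9 5.3]
```

arm_command:
  moves: [0.03,0.02,0,2.5]

```text
time: 16.1
ee_pos: [0.5607, -0.2162, 0.0473]
eef_rot: [0.991, 0.135, 0.001, -0.0]
ft_force: [6.2, 0.6, -0.0]
width: 0.0113
grip_force: 40.3
```

```bash
python3 st.py
```

```text
t 16.25 yang -74.51 travel 16.45 lat 0.13 mm Mz [0.281 0.218 0.124 0.033] j7 [ 1.488  0.751 -0.768 -0.317] Fu [5.8 5.1 5.5 6.4]
```

```bash
cat > gap.py <<'E'
from bench import r
from h import *
from scipy.ndimage import map_coordinates as mc
w=r.camera_info("wrist");a=np.mean([r.camera("wrist")[:,:,0].astype(float) for _ in range(2)],0)
u=np.array([.9613,-.2756]);v=np.array([.2756,.9613]);f=np.array([.659,-.2455])
xs=np.arange(-.062,.009,.0002);acc=[]
for yv in np.arange(.0,.026,.002):
    q=proj(w,np.array([[*(f+x*u+yv*v),.037] for x in xs])); acc.append(mc(a,[q[:,1],q[:,0]],order=1))
p=np.median(acc,0)
def edge(lo,hi,thr):
    m=(xs>=lo)&(xs<=hi);x=xs[m];y=p[m]-thr;i=np.where(y[:-1]*y[1:]<0)[0];return (x[i]*1e3).round(1)
print("saddle",edge(-.062,-.05,100),"block L",edge(-.052,-.042,140),"block R",edge(-.008,.004,140),"fence steel",edge(-.001,.008,120))
m=(xs>-.004)&(xs<.002);print(p[m].astype(int)[::2])
E
python3 gap.py
```

```text
saddle [-55.] block L [-46.] block R [-1.2] fence steel [4.8]
[203 203 203 203 203 202 181 103  79  91  95  95  95  95  96]
```

arm_command:
  moves: [0.03,0.02,0,2.5]

```text
time: 16.43
ee_pos: [0.561, -0.2163, 0.0473]
eef_rot: [0.994, 0.114, 0.001, -0.0]
ft_force: [5.7, 1.7, -0.7]
width: 0.0121
grip_force: 40.3
```

```bash
python3 st.py;python3 gap.py
```

```text
t 16.58 yang -77.01 travel 16.81 lat 0.09 mm Mz [0.25  0.244 0.142 0.02 ] j7 [ 1.51   0.755 -0.767 -0.316] Fu [5.  6.1 4.9 6.1]
saddle [-54.6] block L [-45.8] block R [-1.] fence steel [-0.8  4.8]
[202 202 202 200 202 202 201 171  92  89  94  95  95  95  95]
```

arm_command:
  moves: [0.03,0.02,0,2.5]

```text
time: 16.77
ee_pos: [0.5613, -0.2165, 0.0473]
eef_rot: [0.996, 0.092, 0.001, -0.0]
ft_force: [6.4, 1.2, -0.1]
width: 0.0117
grip_force: 40.3
```

```bash
python3 st.py;python3 gap.py
```

```text
t 16.92 yang -79.51 travel 17.19 lat 0.12 mm Mz [0.312 0.225 0.142 0.065] j7 [ 1.511  0.756 -0.767 -0.316] Fu [5.9 5.5 4.6 4.7]
saddle [-54.2] block L [-45.4] block R [-0.6] fence steel [-0.6  4.8]
[202 201 201 200 199 199 200 199 155  96  94  95  95  95  95]
```

arm_command:
  moves: [0.03,0.02,0,2.5]

```text
time: 17.1
ee_pos: [0.5617, -0.2165, 0.0473]
eef_rot: [0.998, 0.07, 0.001, -0.0]
ft_force: [5.0, 0.4, -0.6]
width: 0.0117
grip_force: 40.3
```

```bash
python3 st.py;python3 gap.py
```

```text
t 17.25 yang -82.01 travel 17.49 lat 0.06 mm Mz [0.242 0.252 0.132 0.071] j7 [ 1.513  0.757 -0.767 -0.315] Fu [4.7 6.8 5.9 5. ]
saddle [-53.8] block L [-45.] block R [-0.2] fence steel [-0.   4.8]
[201 201 201 200 200 199 199 199 197 149  96  93  94  95  95]
```

arm_command:
  moves: [0.03,0.01,0,2.5]

```text
time: 17.43
ee_pos: [0.5621, -0.2166, 0.0473]
eef_rot: [0.999, 0.048, 0.001, -0.0]
ft_force: [5.6, 0.3, -0.6]
width: 0.0114
grip_force: 40.3
```

```bash
python3 st.py;python3 gap.py
```

```text
t 17.58 yang -84.51 travel 17.87 lat 0.06 mm Mz [0.265 0.249 0.159 0.074] j7 [ 1.512  0.745 -0.786 -0.332] Fu [5.3 4.8 5.1 6.4]
saddle [-53.4] block L [-45.] block R [-0.2] fence steel [-0.   4.8]
[201 200 200 199 199 199 199 199 198 178 106  93  93  93  94]
```

```bash
sed -i 's/,.0002);acc/,.00005);acc/; s/.round(1)/.round(2)/; /^m=(xs/d' gap.py; python3 gap.py
```

```text
saddle [-53.4] block L [-44.9] block R [-0.05] fence steel [0.05 4.95]
```

arm_command:
  moves: [0.03,0.01,0,2.5]

```text
time: 17.87
ee_pos: [0.5624, -0.2167, 0.0473]
eef_rot: [1.0, 0.027, 0.001, -0.0]
ft_force: [5.9, 1.5, -0.9]
width: 0.0117
grip_force: 40.2
```

```bash
python3 st.py;python3 gap.py
```

```text
t 18.02 yang -87.01 travel 18.20 lat 0.08 mm Mz [0.274 0.257 0.149 0.101] j7 [ 1.488  0.719 -0.817 -0.362] Fu [5.3 4.7 5.6 5.5]
saddle [-53.] block L [-44.85] block R [-0.05] fence steel [0.05 4.95]
```

arm_command:
  moves: [0.03,0.01,0,2.5]

```text
time: 18.2
ee_pos: [0.5627, -0.2168, 0.0473]
eef_rot: [1.0, 0.005, 0.001, -0.0]
ft_force: [7.1, -0.1, -0.4]
width: 0.0118
grip_force: 40.2
```

```bash
python3 st.py;python3 gap.py
```

```text
t 18.35 yang -89.51 travel 18.55 lat 0.04 mm Mz [0.313 0.265 0.205 0.212] j7 [ 1.465  0.694 -0.849 -0.394] Fu [6.9 5.  5.1 5.6]
saddle [-52.65] block L [-44.95] block R [-0.1] fence steel [0. 5.]
```

Contact is found: the block has stopped against the fence and the rubber is compressed about 1.1 mm, which is roughly 10 N. Joint 7's torque rise agrees. Releasing the knob now.

arm_command:
  moves: [0,0,0,0,0,0,0,0,0,0,0,0,0,0,0,0,0,0,0,0,0,0,-1,0,0,0,-2,0,0,0,-3,0,0,0,-3,0,0,0,-3,0,0,0,0,0,0,0,0,0]
  fingers: 60

```text
time: 19.45
ee_pos: [0.562, -0.2179, 0.169]
eef_rot: [1.0, 0.002, 0.001, 0.0]
ft_force: [0.0, -0.1, -1.1]
width: 0.0519
grip_force: 0.0
```

```bash
python3 - <<'E'
from bench import r
import cv2
from h import *
a=r.camera("scene");b=r.camera("wrist")
m=np.zeros((600,800,3),np.uint8)
m[:480,:640]=b
m[250:,450:]=cv2.resize(a[190:290,290:390],(350,350),interpolation=cv2.INTER_CUBIC)
cv2.imwrite("pics/m5.png",m[:,:,::-1])
E
python3 gap.py
```

```text
saddle [-53.] block L [-44.55] block R [-0.2] fence steel [0.  5.5]
```

View pics/m5.png

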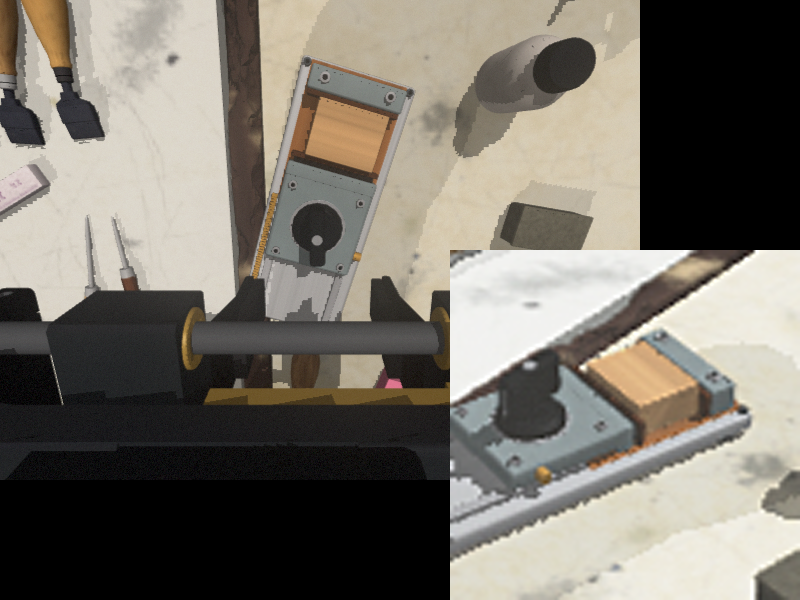

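After release, the wrist view shows the block (348,135) square between the cheek and the fence. The knob bar has stayed where I left it, with the dot at (317,241) and the bar vertical. The edge shifts since the last check match the higher camera, so the clamp has held.

```bash
python3 -c "
from bench import r
print(r.close_job())"
```

```text
the job is handed in; nothing more can be done
None
```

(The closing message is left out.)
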